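# Gauge the PVC couplers, fit the good ones to the manifold, bin the rest

## Robot

A 6-joint arm with a two-finger parallel gripper is mounted at the origin on the work surface. World frame = base frame: x ahead of the robot, y to its left, z up, the work surface at z = 0. Lengths are in mm, angles in rad, forces in N, time in s.
With the tool pointing down it reaches from about 350 to 925 mm from the base axis. Payload 6.4 kg.
Tool frame: the origin (TCP) lies at the very end of the fingers, on their centre line; the grasp point (between the pads) lies 19 mm behind it; z points along the fingers, y is the line along which they close (so a half turn about z gives the same grasp; the last joint's range is limited). The gripper opens to 85 mm and grips with 20 to 120 N. Pads are 22 mm wide; open, the fingers measure 114 mm over their backs; the gripper's body (76 mm by 85 mm) begins 54 mm behind the grasp point. The pads swing forward as they close: fully open they stand 13 mm farther back than shut.
Start: joints at [-1.41, 0.245, 1.558, -0, 1.339, -0.174], TCP at [213.582, -613.919, 231.29] pointing down, gripper open.
Joint ranges: [-3.13, 3.13], [-1.02, 2.26], [0.13, 2.54], [-0.95, 4.09], [0.21, 2.88], [-2.74, 2.74]. Speed limits (rad/s): [2.57, 2.57, 3.14, 3.14, 3.14, 3.14].

## Interface

Orientations are given as [roll, pitch, yaw] about the fixed x, y, z axes, in that order (R = Rz(yaw) Ry(pitch) Rx(roll)).
In Python, from station import r gives the robot as it stands. Calls block until the motion is done:
- r.movep(position, orientation): joint-space move of the TCP to a pose.
- r.move_straight(position, frame=None, max_speed=150, threshold=None): straight line of the TCP; frame=None keeps the orientation; max_speed is the mean speed in mm/s. With threshold (N) it stops when the force on the tool has changed by that much, and returns True; else False.
- r.move_joints(angles): joint-space move.
- r.gripper_to(opening, grasp_force=None): finger opening in mm; grasp_force is the grip in N (None keeps the last); returns when the fingers have stopped.
- r.dwell(seconds).
- r.inverse_kinematics(position, orientation): joint angles nearest the present ones, or None.
- r.read_state(): the state.
- r.get_image(name): name is "side" or "top"; returns a dict with "color" (480x640x3 uint8, red, green, blue), "fx", "fy", "cx", "cy" (pixels), "T" (4x4, takes a point from camera to world coordinates). Camera axes: x right, y down, z forward; pixel columns grow to the right and rows downward; lengths in mm; the calibration is good to about 2 mm. A picture is of the moment at which its call begins. There is no depth.
A pose or a line that the arm cannot do raises r.PlanningError and nothing moves.
- r.hand_in(): hands the job in; it is judged then, once.
The state is a dict: "time_s": time; "q": joint angles; "qvel": joint speeds; "joint_efforts": joint torques, N m; "tcp_pos": TCP position; "eef_rot": TCP orientation; "wrist_force": force on the tool from outside, world axes, zero at the start; "torque": the same for the moment, N m; "opening": finger opening in mm; "finger_force": force on a finger pad.
Only numpy, scipy, OpenCV 4.12 (cv2) and the standard library are available. Lean on these libraries where they do the work, as an engineer would, in place of code of your own. Each camera call takes 0.05 s, during which the arm holds its last target. There are 200 camera calls.

## Task

First put every white coupler on the bench over a gauge pin of its own, so that all of them stand on the gauge at the same time, let go: full-size ones slide right down to the base, undersized ones stop high on the pin's step. Then push each full-size coupler fully home on a stub of its own on the grey water manifold, and put each undersized one in the black bin. Leave the socket, the dowel and the scraper where they are.

Things in the scene. Friction and masses are not known exactly. Their poses are not given: they have to be found in the camera images.
- coupler_a: loose white PVC coupler, a straight tube open at both ends, outside 42 mm diameter, 42 mm long, standing upright on the bench; its bore is 31.6 mm (full size) or 24.8 mm (undersized), which one is only found out on the gauge; origin at the centre of its lower end, z along its axis. Three or four of the five are present, absent ones read None
- coupler_b: loose white PVC coupler, a straight tube open at both ends, outside 42 mm diameter, 42 mm long, standing upright on the bench; its bore is 31.6 mm (full size) or 24.8 mm (undersized), which one is only found out on the gauge; origin at the centre of its lower end, z along its axis. Three or four of the five are present, absent ones read None
- coupler_c: loose white PVC coupler, a straight tube open at both ends, outside 42 mm diameter, 42 mm long, standing upright on the bench; its bore is 31.6 mm (full size) or 24.8 mm (undersized), which one is only found out on the gauge; origin at the centre of its lower end, z along its axis. Three or four of the five are present, absent ones read None
- coupler_d: loose white PVC coupler, a straight tube open at both ends, outside 42 mm diameter, 42 mm long, standing upright on the bench; its bore is 31.6 mm (full size) or 24.8 mm (undersized), which one is only found out on the gauge; origin at the centre of its lower end, z along its axis. Three or four of the five are present, absent ones read None
- coupler_e: loose white PVC coupler, a straight tube open at both ends, outside 42 mm diameter, 42 mm long, standing upright on the bench; its bore is 31.6 mm (full size) or 24.8 mm (undersized), which one is only found out on the gauge; origin at the centre of its lower end, z along its axis. Three or four of the five are present, absent ones read None
- gauge: fixed gauge stand: aluminium base 75 x 335 x 15 mm (x, y, z) with four upright stepped steel pins in a row along its y axis, 85 mm apart; origin at the centre of its underside; its place and yaw vary a little
- pin0 (a point): gauge pin: point on its axis at the top of the base. From here up: 28 mm diameter for 30 mm, then a step in to a 21 mm diameter tip that ends, bevelled, 52 mm above this point. A full-size coupler slides down to the base (lower end at this point), an undersized one stops on the step (lower end 30 mm above it)
- pin1 (a point): gauge pin: point on its axis at the top of the base. From here up: 28 mm diameter for 30 mm, then a step in to a 21 mm diameter tip that ends, bevelled, 52 mm above this point. A full-size coupler slides down to the base (lower end at this point), an undersized one stops on the step (lower end 30 mm above it)
- pin2 (a point): gauge pin: point on its axis at the top of the base. From here up: 28 mm diameter for 30 mm, then a step in to a 21 mm diameter tip that ends, bevelled, 52 mm above this point. A full-size coupler slides down to the base (lower end at this point), an undersized one stops on the step (lower end 30 mm above it)
- pin3 (a point): gauge pin: point on its axis at the top of the base. From here up: 28 mm diameter for 30 mm, then a step in to a 21 mm diameter tip that ends, bevelled, 52 mm above this point. A full-size coupler slides down to the base (lower end at this point), an undersized one stops on the step (lower end 30 mm above it)
- manifold: fixed grey plastic water manifold, block 270 x 60 x 30 mm (x, y, z) with a short brass pipe end 30 mm long on each end, and three upright round stubs in a row along its x axis, 85 mm apart; origin at the centre of its underside; its place and yaw vary
- stub0 (a point): manifold stub, point on its axis at the top of the block (where the lower end of a coupler that is fully home rests). The stub is 29 mm in diameter and 33 mm high, its top edge bevelled
- stub1 (a point): manifold stub, point on its axis at the top of the block (where the lower end of a coupler that is fully home rests). The stub is 29 mm in diameter and 33 mm high, its top edge bevelled
- stub2 (a point): manifold stub, point on its axis at the top of the block (where the lower end of a coupler that is fully home rests). The stub is 29 mm in diameter and 33 mm high, its top edge bevelled
- bin: fixed black plastic bin, open at the top, outside 230 x 150 x 60 mm (x, y, z), walls and floor 4 mm thick, with a flip lever latch on its -x end that stands out 25 mm; origin at the centre of its underside; its place and yaw vary
- bin_floor (a point): centre of the bin's inner floor, 4 mm above the bench; inside 222 x 142 mm, 56 mm deep
- socket: bystander: chrome spark plug socket, 27 mm diameter, 62 mm tall, standing; origin at the centre of its underside
- dowel: bystander: wooden dowel, 16 mm diameter, 180 mm long, lying; its axis is its own x, origin at its middle on the underside
- scraper: bystander: blue plastic putty scraper, handle 90 x 24 x 16 mm along -x, blade 80 x 65 x 4 mm along +x; origin where they meet, on the underside
Things that resemble listed ones, but are neither listed nor needed, are in the scene too. Leave any blue or yellow look-alike of the coupler_a alone.

How it is judged (in metres and radians):
On the way:
1. every coupler present stands released on a gauge pin of its own, all at the same time: full-size ones down on the base, undersized ones on the step (((horizontal distance between coupler_a and pin0 below 0.005 m and z of coupler_a in the frame of pin0 between -0.004 and 0.006 m) or (horizontal distance between coupler_a and pin1 below 0.005 m and z of coupler_a in the frame of pin1 between -0.004 and 0.006 m) or (horizontal distance between coupler_a and pin2 below 0.005 m and z of coupler_a in the frame of pin2 between -0.004 and 0.006 m) or (horizontal distance between coupler_a and pin3 below 0.005 m and z of coupler_a in the frame of pin3 between -0.004 and 0.006 m)) and angle between each of coupler_a, coupler_b, coupler_c, coupler_d, coupler_e's own z axis and vertical below 0.12 rad and linear speed of each of coupler_a, coupler_b, coupler_c, coupler_d, coupler_e below 0.02 m/s and contact force between the fingers and coupler_a below 0.3 N and ((horizontal distance between coupler_b and pin0 below 0.005 m and z of coupler_b in the frame of pin0 between -0.004 and 0.006 m) or (horizontal distance between coupler_b and pin1 below 0.005 m and z of coupler_b in the frame of pin1 between -0.004 and 0.006 m) or (horizontal distance between coupler_b and pin2 below 0.005 m and z of coupler_b in the frame of pin2 between -0.004 and 0.006 m) or (horizontal distance between coupler_b and pin3 below 0.005 m and z of coupler_b in the frame of pin3 between -0.004 and 0.006 m)) and contact force between the fingers and coupler_b below 0.3 N and ((horizontal distance between coupler_c and pin0 below 0.005 m and z of coupler_c in the frame of pin0 between -0.004 and 0.006 m) or (horizontal distance between coupler_c and pin1 below 0.005 m and z of coupler_c in the frame of pin1 between -0.004 and 0.006 m) or (horizontal distance between coupler_c and pin2 below 0.005 m and z of coupler_c in the frame of pin2 between -0.004 and 0.006 m) or (horizontal distance between coupler_c and pin3 below 0.005 m and z of coupler_c in the frame of pin3 between -0.004 and 0.006 m)) and contact force between the fingers and coupler_c below 0.3 N and ((horizontal distance between coupler_d and pin0 below 0.005 m and z of coupler_d in the frame of pin0 between 0.025 and 0.036 m) or (horizontal distance between coupler_d and pin1 below 0.005 m and z of coupler_d in the frame of pin1 between 0.025 and 0.036 m) or (horizontal distance between coupler_d and pin2 below 0.005 m and z of coupler_d in the frame of pin2 between 0.025 and 0.036 m) or (horizontal distance between coupler_d and pin3 below 0.005 m and z of coupler_d in the frame of pin3 between 0.025 and 0.036 m)) and contact force between the fingers and coupler_d below 0.3 N and ((horizontal distance between coupler_e and pin0 below 0.005 m and z of coupler_e in the frame of pin0 between 0.025 and 0.036 m) or (horizontal distance between coupler_e and pin1 below 0.005 m and z of coupler_e in the frame of pin1 between 0.025 and 0.036 m) or (horizontal distance between coupler_e and pin2 below 0.005 m and z of coupler_e in the frame of pin2 between 0.025 and 0.036 m) or (horizontal distance between coupler_e and pin3 below 0.005 m and z of coupler_e in the frame of pin3 between 0.025 and 0.036 m)) and contact force between the fingers and coupler_e below 0.3 N), for 0.3 s.
At the end, for the whole second after the job is handed in: every full-size coupler is home on a stub (lower end within 5 mm of the block, within 5 mm of the stub's axis, upright within 0.12 rad), every undersized one lies or stands inside the bin, all released and at rest (((horizontal distance between coupler_a and stub0 below 0.005 m and z of coupler_a in the frame of stub0 between -0.004 and 0.005 m) or (horizontal distance between coupler_a and stub1 below 0.005 m and z of coupler_a in the frame of stub1 between -0.004 and 0.005 m) or (horizontal distance between coupler_a and stub2 below 0.005 m and z of coupler_a in the frame of stub2 between -0.004 and 0.005 m)) and angle between each of coupler_a, coupler_b, coupler_c's own z axis and vertical below 0.12 rad and linear speed of each of coupler_a, coupler_b, coupler_c, coupler_d, coupler_e below 0.02 m/s and contact force between the fingers and coupler_a below 0.3 N and ((horizontal distance between coupler_b and stub0 below 0.005 m and z of coupler_b in the frame of stub0 between -0.004 and 0.005 m) or (horizontal distance between coupler_b and stub1 below 0.005 m and z of coupler_b in the frame of stub1 between -0.004 and 0.005 m) or (horizontal distance between coupler_b and stub2 below 0.005 m and z of coupler_b in the frame of stub2 between -0.004 and 0.005 m)) and contact force between the fingers and coupler_b below 0.3 N and ((horizontal distance between coupler_c and stub0 below 0.005 m and z of coupler_c in the frame of stub0 between -0.004 and 0.005 m) or (horizontal distance between coupler_c and stub1 below 0.005 m and z of coupler_c in the frame of stub1 between -0.004 and 0.005 m) or (horizontal distance between coupler_c and stub2 below 0.005 m and z of coupler_c in the frame of stub2 between -0.004 and 0.005 m)) and contact force between the fingers and coupler_c below 0.3 N and x of coupler_d in the frame of bin_floor between -0.111 and 0.111 m and y of coupler_d in the frame of bin_floor between -0.071 and 0.071 m and z of coupler_d in the frame of bin_floor between -0.006 and 0.045 m and contact force between the fingers and coupler_d below 0.3 N and x of coupler_e in the frame of bin_floor between -0.111 and 0.111 m and y of coupler_e in the frame of bin_floor between -0.071 and 0.071 m and z of coupler_e in the frame of bin_floor between -0.006 and 0.045 m and contact force between the fingers and coupler_e below 0.3 N); the robot touches nothing.
It fails at once if the socket is shifted by more than 30 mm (distance of socket from where it was at the start of the episode above 0.03 m).
It fails at once if the dowel is shifted by more than 30 mm (distance of dowel from where it was at the start of the episode above 0.03 m).
It fails at once if the scraper is shifted by more than 30 mm (distance of scraper from where it was at the start of the episode above 0.03 m).
Of coupler_a, coupler_b, coupler_c, coupler_d, coupler_e only 3 to 4 are there at a start; the rules pass over those that are not, and their reading is None.
At some moment in a run one of coupler_a, coupler_b, coupler_c, coupler_d, coupler_e may be knocked a few centimetres aside while the robot is not near it.
It also fails if it takes over 210 s, if anything falls off the work surface, if the arm or the gripper's body presses on something with over 40 N, if the wrist force passes 120 N, or if a joint passes its speed limit or range.

## Working session

There is one attempt and no reset: what is moved stays moved. The work goes in short steps, each a Python script; the robot and the scene stay as the last script left them, time stands still between calls to the robot, and variables do not carry over. Pictures are saved under pics/ and viewed, at most 14 in all, crops included, and the job is handed in when it is done.

```bash
mkdir -p pics; ls; python3 - <<'E'
from station import r
import cv2
for n in("top","side"):
    i=r.get_image(n); cv2.imwrite(f"pics/{n}0.png",i["color"][:,:,::-1]); print(n,i["fx"],i["fy"],i["cx"],i["cy"]); print(i["T"])
s=r.read_state();print(s)
E
```

```text
pics
top 459.00871161628635 459.00871161628635 326.32871537658895 244.47119101177438
[[-1.12513589e-02 -9.88274133e-01  1.52274897e-01  4.18766459e+02]
 [-9.99302553e-01  1.65357236e-02  3.34810031e-02 -1.27288243e+01]
 [-3.56063850e-02 -1.51791986e-01 -9.87770914e-01  1.01567571e+03]
 [ 0.00000000e+00  0.00000000e+00  0.00000000e+00  1.00000000e+00]]
side 484.77267829253935 484.77267829253935 323.6842328327803 242.2488391377632
[[ 9.97555162e-01 -2.00853498e-02  6.69348762e-02  5.27548839e+02]
 [-6.83332861e-02 -4.80969869e-01  8.74070104e-01 -8.33237772e+02]
 [ 1.46376549e-02 -8.76507024e-01 -4.81166473e-01  5.40998135e+02]
 [ 0.00000000e+00  0.00000000e+00  0.00000000e+00  1.00000000e+00]]
{'time_s': 0.1, 'q': array([-1.41009882e+00,  2.45751980e-01,  1.55889545e+00,  9.17970732e-06,
        1.33868785e+00, -1.74085126e-01]), 'qvel': array([ 9.88207428e-05, -2.06612066e-03, -2.08851606e-03,  1.81445423e-04,
        2.04132027e-03, -1.56455270e-04]), 'joint_efforts': array([-5.56317500e-04, -4.30673289e+01, -3.27129042e+01, -1.74266602e-04,
        2.83072084e-03, -4.65231736e-06]), 'tcp_pos': array([ 213.50240178, -613.40748392,  230.28376347]), 'eef_rot': array([-3.13987791e+00, -3.10630194e-04,  3.34780248e-01]), 'wrist_force': array([ 0.03211184, -0.00665883,  0.59647896]), 'torque': array([0.09150753, 0.03611104, 0.04207201]), 'finger_force': 0.0, 'opening': 85.27575705368844}
```

View pics/top0.png

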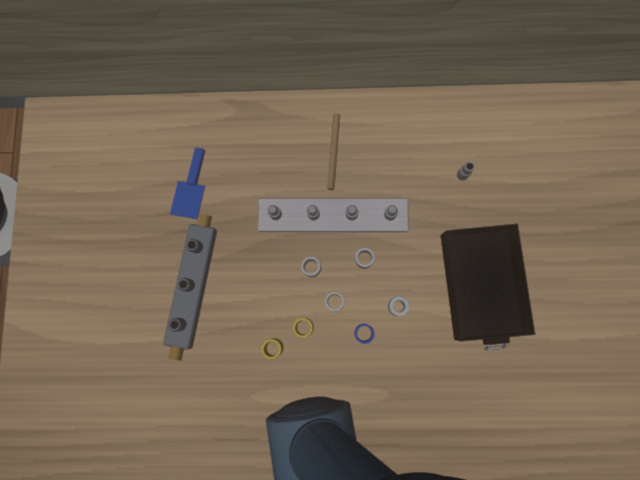

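View pics/side0.png

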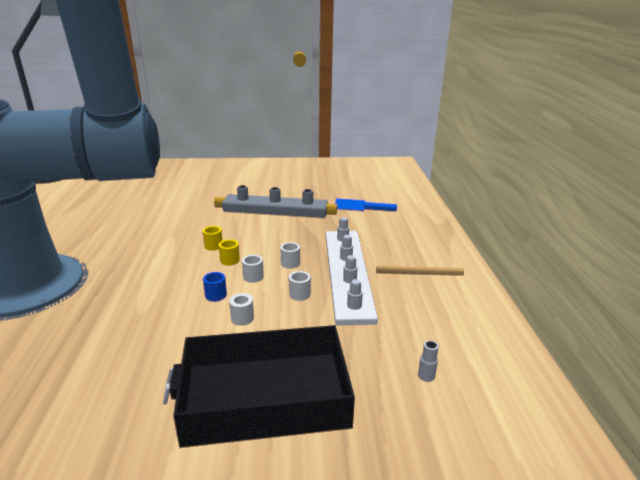

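Top view candidates: white rings at (311,267), (365,258), (335,301) and (399,306). The look-alikes are yellow at (303,327) and (272,349), and blue at (364,333). The gauge pins are at about (274,212) to (391,212), the stubs at (195,245), (186,284) and (178,324), and the bin at about (487,285). I'll check the choice in a close crop.

```bash
python3 - <<'E'
import cv2
a=cv2.imread("pics/top0.png")
c=cv2.resize(a[195:325,255:415],None,fx=4.6,fy=4.6,interpolation=cv2.INTER_CUBIC);cv2.imwrite("pics/c1.png",c)
m=cv2.resize(a[210:365,155:225],None,fx=3.8,fy=3.8,interpolation=cv2.INTER_CUBIC)
s=cv2.imread("pics/side0.png")[180:330,220:350]
s=cv2.resize(s,None,fx=3.92,fy=3.92,interpolation=cv2.INTER_CUBIC)[:m.shape[0]]
import numpy as np;h=min(m.shape[0],s.shape[0]);cv2.imwrite("pics/c2.png",np.hstack([m[:h],s[:h]]));print(m.shape,s.shape)
E
```

```text
(589, 266, 3) (588, 510, 3)
```

View pics/c1.png

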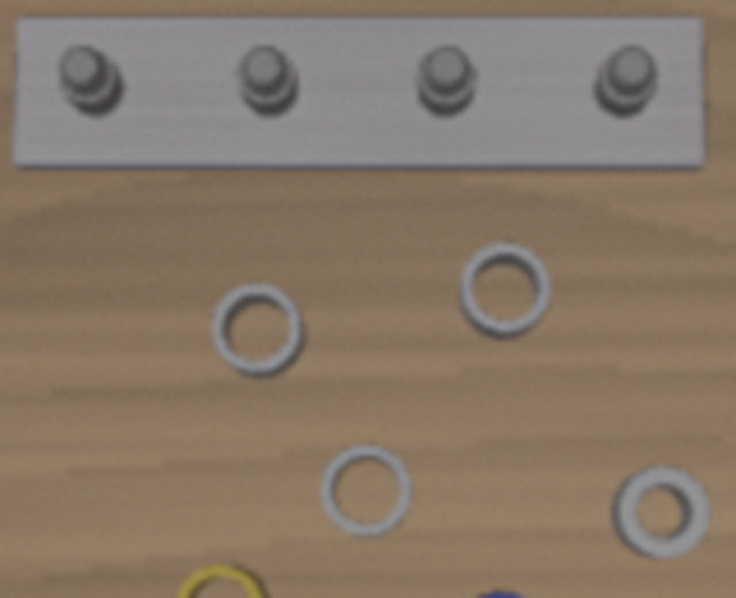

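View pics/c2.png

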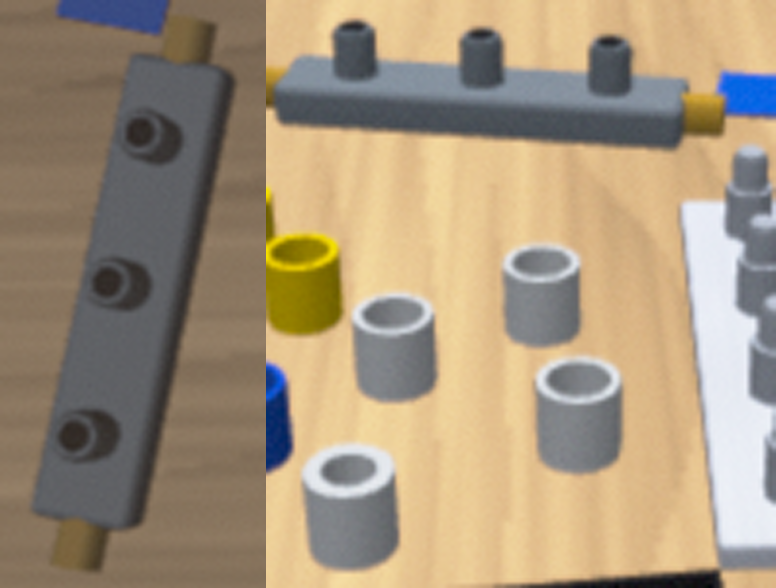

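The crop shows four white rings. Three have thin walls, at crop (257,328), (504,288) and (366,489), and one has a thick wall at (661,511), probably undersized. The pin tips are at about (82,65), (266,66), (446,64) and (632,68). In the other crop the stub tops are at about (141,131), (109,283) and (76,435). Next I convert these to world positions and check the sizes.

```bash
cat > h.py <<'E'
import numpy as np, cv2
from station import r
def pt(im,u,v,z):
    T=im["T"]; d=T[:3,:3]@np.array([(u-im["cx"])/im["fx"],(v-im["cy"])/im["fy"],1.]); o=T[:3,3]
    return (o+d*(z-o[2])/d[2])[:2]
def proj(im,p):
    T=im["T"]; c=T[:3,:3].T@(np.asarray(p,float)-T[:3,3]); return np.array([im["fx"]*c[0]/c[2]+im["cx"],im["fy"]*c[1]/c[2]+im["cy"]])
E
python3 - <<'E'
from h import *
im=r.get_image("top");si=r.get_image("side")
def crop(P,s,o): return [((x+.5)/s-.5+o[0],(y+.5)/s-.5+o[1]) for x,y in P]
def show(n,P,z):
    Q=np.array([pt(im,*p,z) for p in P]);print(n,Q.round(1).tolist(),np.linalg.norm(np.diff(Q,axis=0),axis=1).round(1), np.linalg.norm(Q,axis=1).round(0)); 
    print('   side px',[proj(si,[*q,z]).round(1).tolist() for q in Q]);return Q
pin=show('pins',crop([(82,65),(266,66),(446,64),(632,68)],4.6,(255,195)),67)
show('gauge corners',crop([(15,16),(703,16),(703,163),(14,164)],4.6,(255,195)),15)
show('stubs',crop([(141,131),(109,283),(76,435)],3.8,(155,210)),63)
show('coup',crop([(257,328),(504,288),(366,489),(661,511)],4.6,(255,195)),42)
show('bin',[(442,234),(517,225),(534,333),(455,340)],60)
E
```

```text
pins [[643.8, 133.2], [641.7, 48.0], [641.0, -34.8], [637.4, -119.8]] [85.2 82.8 85.1] [657. 643. 642. 649.]
   side px [[343.0, 219.0], [346.2, 237.1], [350.5, 257.4], [354.1, 281.8]]
gauge corners [[681.4, 174.4], [674.5, -160.7], [602.2, -158.0], [607.6, 174.0]] [335.2  72.4 332.1] [703. 693. 623. 632.]
   side px [[356.3, 230.9], [376.7, 319.0], [335.5, 319.3], [325.1, 231.6]]
stubs [[571.2, 305.6], [486.6, 320.6], [404.1, 335.7]] [85.9 83.9] [648. 583. 525.]
   side px [[307.4, 191.1], [274.0, 189.2], [241.8, 187.4]]
coup [[523.1, 54.7], [540.0, -60.1], [448.3, 5.1], [436.7, -129.0]] [116.  112.5 134.6] [526. 543. 448. 455.]
   side px [[289.1, 247.2], [298.5, 276.8], [251.7, 260.2], [240.4, 299.6]]
bin [[584.2, -223.2], [600.6, -379.5], [378.6, -397.0], [366.3, -238.5]] [157.2 222.7 159. ] [625. 710. 549. 437.]
   side px [[328.6, 322.4], [350.4, 396.9], [174.5, 415.0], [187.1, 333.1]]
```

Spacings (85, 85, 335 and 222 mm) and reach are all consistent. I'll centre the first coupler by squeezing it from two directions, then look again to calibrate the camera against the robot.

```bash
cat >> h.py <<'E'
H=np.pi/2
def down(yaw): return [np.pi,0,yaw]
def go(x,y,z,yaw): r.movep([x,y,z],down(yaw))
def lin(x,y,z,v=150,th=None): return r.move_straight([x,y,z],max_speed=v,threshold=th)
def st():
    s=r.read_state(); print("t%.1f tcp %s yaw %.3f open %.1f F %s ff %.1f q6 %.2f"%(s["time_s"],s["tcp_pos"].round(1),s["eef_rot"][2],s["opening"],s["wrist_force"].round(1),s["finger_force"],s["q"][5])); return s
def shot(name,box,k,cam="top"):
    im=r.get_image(cam); x0,y0,x1,y1=box
    cv2.imwrite("pics/"+name,cv2.resize(im["color"][y0:y1,x0:x1,::-1],None,fx=k,fy=k,interpolation=cv2.INTER_CUBIC)); return im
E
python3 - <<'E'
from h import *
r.gripper_to(62,25)
x,y=523,55
go(x,y,120,0); lin(x,y,14,200); st()
r.gripper_to(38); st(); r.gripper_to(62)
lin(x,y,75,200); go(x,y,75,H); st(); lin(x,y,14,200); r.gripper_to(38); st(); r.gripper_to(62); lin(x,y,120,200)
go(300,-330,250,0.3); st()
shot("c3.png",(255,195,415,325),4.6)
E
```

```text
t3.9 tcp [523.9  54.7  14.8] yaw -0.000 open 62.2 F [ 0.5 -0.1 -0.4] ff 0.0 q6 1.46
t4.2 tcp [524.6  54.8  15.9] yaw 0.000 open 41.9 F [ 0.3 -0.4  6.4] ff 25.3 q6 1.46
t6.4 tcp [522.5  55.   74.3] yaw 1.570 open 61.8 F [-0.  -0.5  0.1] ff 0.0 q6 -0.11
t7.2 tcp [524.6  54.8  15.8] yaw 1.571 open 40.8 F [-1.3  1.   6.5] ff 25.9 q6 -0.11
t9.9 tcp [ 300.4 -329.4  249.5] yaw 0.301 open 61.9 F [-0.2  0.4  0.3] ff 0.0 q6 0.18
```

View pics/c3.png

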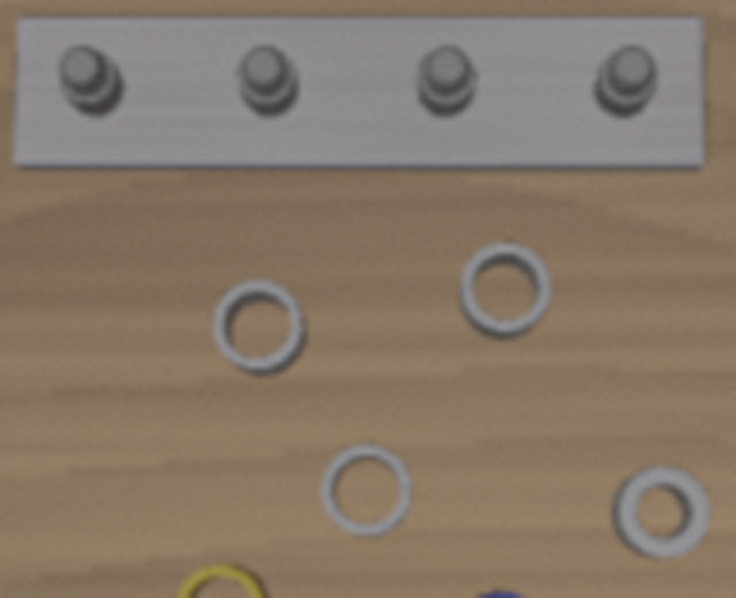

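The ring moved about 3 crop px. The camera now gives (524.5, 54.2) and the robot's measured TCP reads (524.6, 54.8), so the two agree within 1 mm. Commanded and reached positions differ by about 1–1.5 mm, so I'll correct targets from the state. First coupler goes to pin1.

```bash
cat >> h.py <<'E'
def pin(i): return np.array([640.98-1.99*(i-1.5), 6.65-85*(i-1.5)])
def fine(x,y,z,v=60):
    """drive until the measured TCP is there; returns the command offset"""
    lin(x,y,z,v); off=np.zeros(3)
    for _ in range(2):
        r.dwell(.15); off=off+np.array([x,y,z])-r.read_state()["tcp_pos"]; lin(*(np.array([x,y,z])+off),30)
    return off
def pick(x,y,yaw,zt=14,op=62,clear=130,F=40):
    r.gripper_to(op,F); go(x,y,clear,yaw); lin(x,y,zt+25,250); fine(x,y,zt+10,100); lin(x,y,zt,60)
    r.gripper_to(36); s=st(); return s["tcp_pos"][2]
def place(x,y,yaw,zp,base,tip,clear=130,th=12):
    """lower end from above tip to base; returns height of lower end over base where it stopped"""
    s=r.read_state()["tcp_pos"]; lin(s[0],s[1],clear,250); go(x,y,clear,yaw)
    off=fine(x,y,tip+8+zp,150); b=np.array([x,y,base+1+zp])+off
    hit=lin(*b,60,th); s=st(); h=s["tcp_pos"][2]-zp-base; print("hit",hit,"lower end at",round(h,1)); return h
E
python3 - <<'E'
from h import *
zp=pick(524.6,54.6,H)
h=place(*pin(1),H,zp,15,67)
if h<6:
    r.gripper_to(62); s=st()["tcp_pos"]; lin(s[0],s[1],130,250)
E
```

```text
t14.1 tcp [524.9  54.6  14.3] yaw 1.571 open 40.7 F [-1.  -0.3  1.1] ff 40.5 q6 -0.11
t17.6 tcp [642.3  49.1  30.6] yaw 1.571 open 41.1 F [-0.5 -0.4 -0.2] ff 40.5 q6 -0.10
hit False lower end at 1.3
t17.9 tcp [642.1  49.1  30.4] yaw 1.571 open 61.6 F [-0.5 -0.7  0.6] ff 0.0 q6 -0.10
```

Slid down freely. Next I place the others, each with an automatic image check that the coupler hasn't been knocked.

```bash
cat >> h.py <<'E'
REF=cv2.cvtColor(cv2.imread("pics/top0.png"),cv2.COLOR_BGR2GRAY)
def park(): go(300,-330,250,0.3)
def still(x,y,z=42):
    im=r.get_image("top"); u,v=proj(im,[x,y,z]).round().astype(int); g=cv2.cvtColor(im["color"],cv2.COLOR_RGB2GRAY)
    d=cv2.absdiff(g,REF)[v-12:v+13,u-12:u+13].mean(); print("diff",round(float(d),1)); return d<4
def release(clear=135):
    r.gripper_to(62); s=st()["tcp_pos"]; lin(s[0],s[1],clear,250)
E
python3 - <<'E'
from h import *
import sys
for (x,y),i in (((540,-60.1),2),((448.3,5.1),0),((436.7,-129),3)):
    park()
    if not still(x,y): print("moved",i); break
    zp=pick(x,y,H)
    if r.read_state()["opening"]<39: print("missed",i); break
    h=place(*pin(i),H,zp,15 if i<3 else 45,67)
    if h>6 or h<-5: print("check"); break
    release()
park(); st()
shot("c4.png",(250,190,410,310),4.6); shot("s4.png",(200,180,400,330),4,"side"); 
E
```

```text
diff 1.0
t24.3 tcp [540.3 -60.2  14.3] yaw 1.571 open 40.9 F [0.1 0.4 0.4] ff 40.5 q6 -0.32
t27.8 tcp [640.3 -36.   30.6] yaw 1.571 open 41.0 F [-0.1 -0.4 -1.2] ff 40.5 q6 -0.23
hit False lower end at 1.3
t28.1 tcp [640.1 -35.9  30.4] yaw 1.571 open 62.4 F [-0.2  0.8 -0.5] ff 0.0 q6 -0.23
diff 0.9
t34.3 tcp [448.6   5.   14.2] yaw 1.571 open 40.7 F [ 0.3 -0.3  0.2] ff 40.5 q6 -0.24
t38.2 tcp [644.3 134.1  30.6] yaw 1.571 open 40.4 F [ 0.3 -0.2 -0. ] ff 40.5 q6 0.03
hit False lower end at 1.4
t38.6 tcp [644.1 134.1  30.4] yaw 1.571 open 62.3 F [-0.2 -0.4  0.8] ff 0.0 q6 0.03
diff 0.9
t44.8 tcp [ 436.9 -129.1   14.3] yaw 1.571 open 41.2 F [-0.3  0.3  2.1] ff 40.6 q6 -0.54
t48.0 tcp [ 637.4 -120.2   59.2] yaw 1.571 open 41.1 F [-1.6  0.7  5.8] ff 41.0 q6 -0.36
hit True lower end at -0.0
t48.4 tcp [ 636.7 -120.    58.3] yaw 1.571 open 61.8 F [-0.  -0.2  0.4] ff 0.0 q6 -0.36
t50.3 tcp [ 300.4 -329.7  249.6] yaw 0.301 open 61.9 F [0.5 0.5 0.5] ff 0.0 q6 0.18
```

View pics/c4.png

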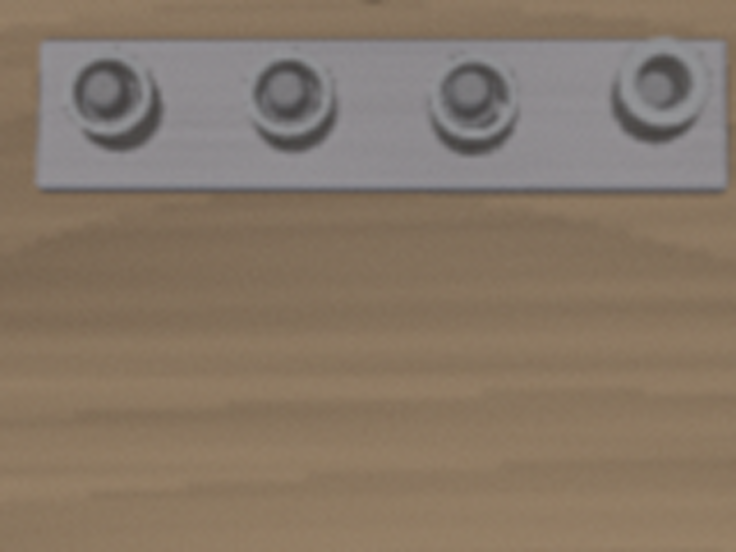

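View pics/s4.png

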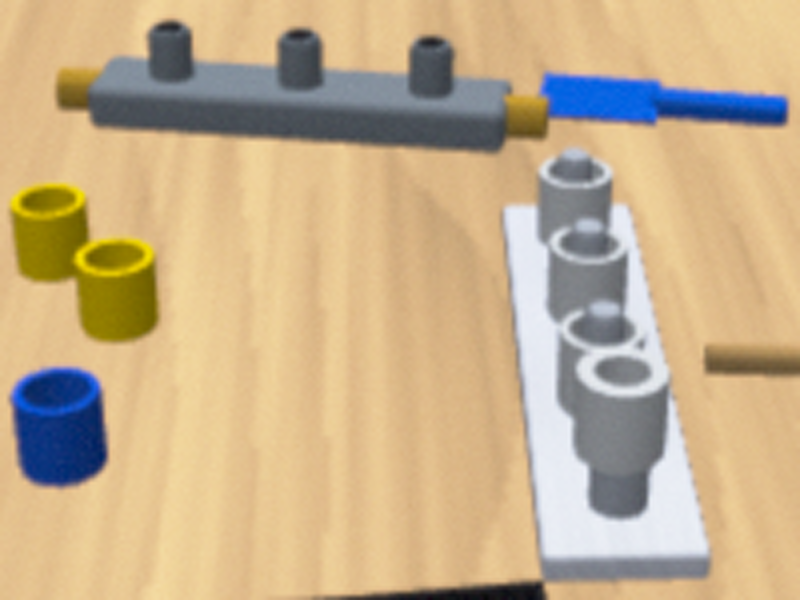

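All four stand on the gauge: three down on the base (pins 0–2, tips showing inside) and the thick-walled one up on the step of pin3. In the side crop the stub tops at (170,28), (300,35) and (431,43) agree with the projected stub positions within 1 px. The undersized one goes to the bin first, then the first full-size one to a stub.

```bash
cat >> h.py <<'E'
def stub(k): return np.array([487.3,320.6])+(1-k)*85*np.array([.984,-.177])
SY=-0.178
def to_stub(i,k):
    x,y=pin(i); zp=pick(x,y,H,zt=29)-15
    if r.read_state()["opening"]<39: print("missed"); return
    X,Y=stub(k); h=place(X,Y,SY,zp,30,63)
    if h<4: release(150)
    return h
E
python3 - <<'E'
from h import *
pick(*pin(3),H,zt=59,clear=150); s=r.read_state()["tcp_pos"]; lin(s[0],s[1],160,200)
go(482,-310,160,0); lin(482,-310,25,200,15); release(160)
to_stub(0,0)
E
```

```text
t54.3 tcp [ 638.2 -120.9   59.3] yaw 1.571 open 41.5 F [-0.4 -0.8  0.1] ff 40.6 q6 -0.36
t57.2 tcp [ 482.5 -310.5   26. ] yaw 0.000 open 62.3 F [-0.1 -0.5  0. ] ff 0.0 q6 0.80
t62.0 tcp [644.2 134.2  29.3] yaw 1.571 open 41.0 F [ 1.  -0.1  0.1] ff 40.6 q6 0.03
t66.3 tcp [569.8 305.3  44.3] yaw -0.178 open 40.9 F [-0.5 -0.9  4. ] ff 43.5 q6 2.07
hit True lower end at 0.0
t66.6 tcp [568.9 305.   43.2] yaw -0.178 open 61.8 F [-0.2 -0.  -0. ] ff 0.0 q6 2.07
```

```bash
python3 - <<'E'
from h import *
for i,k in ((1,1),(2,2)):
    h=to_stub(i,k)
    if h is None or h>=4: break
else:
    park(); shot("c5.png",(150,190,540,370),2); shot("s5.png",(150,160,450,385),2.6,"side")
st()
E
```

```text
t71.5 tcp [642.2  49.1  29.3] yaw 1.571 open 40.3 F [-0.1  0.3 -0.1] ff 40.5 q6 -0.10
t76.0 tcp [486.7 320.6  44.4] yaw -0.178 open 40.5 F [-1.   2.5 -2.6] ff 43.2 q6 2.14
hit False lower end at 0.1
t76.4 tcp [487.5 320.4  45.4] yaw -0.178 open 62.2 F [-0.9  0.   0.4] ff 0.0 q6 2.14
t81.4 tcp [640.3 -35.9  29.3] yaw 1.571 open 41.1 F [0.4 0.1 1.1] ff 40.6 q6 -0.23
t86.1 tcp [403.6 335.8  44.9] yaw -0.178 open 40.9 F [ 1.2  2.6 -3.3] ff 42.7 q6 2.23
hit False lower end at 0.6
t86.4 tcp [403.4 335.4  45.2] yaw -0.178 open 62.0 F [ 0.7  0.4 -0.7] ff 0.0 q6 2.23
t89.5 tcp [ 300.4 -329.6  249.8] yaw 0.301 open 61.8 F [0.2 0.2 0.3] ff 0.0 q6 0.18
```

View pics/c5.png

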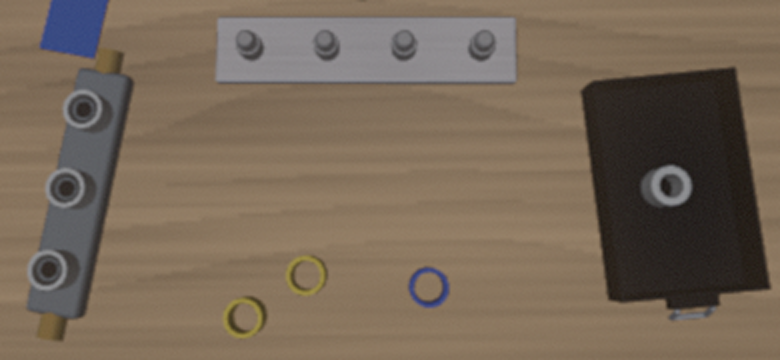

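View pics/s5.png

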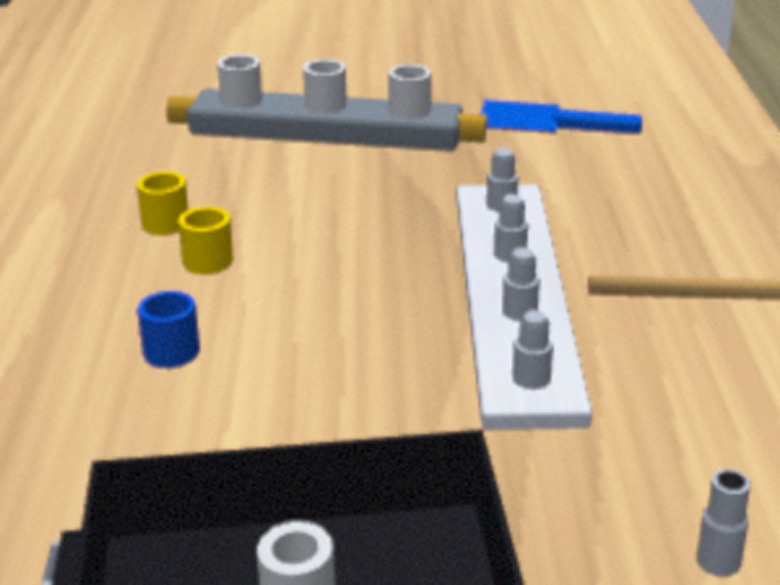

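The three full-size couplers stand level on the stubs (top crop (83,109), (66,187) and (48,270); side-view rims evenly in line). The undersized one stands in the bin at (670,186), and the bystanders are untouched. Handing in.

```bash
python3 -c "
from station import r
print(r.hand_in())"
```

```text
the job is handed in; nothing more can be done
None
```

I handed the job in at about 90 s: all four couplers stood on the gauge together, then the three full-size ones went home on the manifold stubs and the undersized one into the bin; the last pictures show all four in place and the bystanders untouched, but the hand-in returned no verdict.

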